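Load the paint mixer with its sample plate and hold the flask down in the sprung cradle

ROBOT

A 7-joint arm with a two-finger parallel gripper is mounted at the origin on the work surface. World frame = base frame: x ahead of the robot, y to its left, z up, the work surface at z = 0. Lengths are in m, angles in rad, forces in N, time in s.
With the tool pointing down it reaches from about 0.425 to 0.925 m from the base axis. Payload 6.8 kg.
Tool frame: the origin (TCP) lies midway between the tips of the shut fingers; the grasp point (between the pads) lies r.grip_point_offset behind it (r.grip_point_offset is the distance from the TCP to the grasp point, in m); z points along the fingers, y is the direction in which the jaws open and shut (so a half turn about z gives the same grasp; the last joint's range is limited). The gripper opens to 85 mm and grips with 20 to 120 N. Pads are 22 mm wide; open, the fingers measure 114 mm over their backs; the gripper's body (76 mm by 85 mm) begins 54 mm behind the grasp point. The pads swing forward as they close: fully open they stand 13 mm farther back than shut.
Start: joints at [1.213, 0.477, 0.022, 1.555, -0.011, 1.109, -0.083], TCP at [0.167, -0.654, 0.231] pointing down, gripper open.
Joint ranges: [-2.96, 2.96], [-0.34, 2.1], [-1.41, 1.46], [0.24, 2.44], [-1.37, 4.51], [0.17, 1.92], [-2.96, 2.96]. Speed limits (rad/s): [2.39, 2.39, 3.14, 3.14, 3.14, 3.14, 3.14].

INTERFACE

Orientations are given as a rotation vector (axis times angle).
In Python, from bench import r gives the robot as it stands. The module is installed in compiled form; this text tells all that it offers.
- The arm moves only by the tool play_rows, never from a script. Its argument "deltas" is a list of rows, each a list of 3 entries, a list of its own where there are three numbers: the finger opening in mm, from 0 to 85.4, then the shift along the tool's x, y, z in mm, then the turn, a rotation vector about the tool's x, y, z in rad. A call has 1 to 8 rows; each row is the pose to reach, as a shift and turn from the pose measured when the call began, along the tool's axes at that moment; what a row does not reach only later rows make up. A row lasts 1/8 s, in which the tool goes at most 62.5 mm and 10.7 degrees, less where a joint would pass 70% of its speed; a pose out of reach is approached as far as the arm can. A call with a gripper value outside its range is refused whole. The fingers move at their own pace and stop on an object; "squeeze" is the grip in N (left out, the last holds). Time passes only in rows, so rows that repeat a pose let the fingers close. It gives the time, the measured TCP pose, the force and the opening at its end, in the units of the state.
- r.get_obs(): the state, without advancing time (a new reading comes with each control period).
- r.grab_frame(name): name is "scene" or "top" or "wrist"; returns (picture, depth): 420x560x3 uint8, red, green, blue; 420x560 float32, m along the optical axis (not along the pixel's ray), 0 where there is no reading.
- r.camera_model(name): a dict with "mtx" (3x3 intrinsics, pixels), "D" ([k1, k2, p1, p2, k3] as OpenCV has them; the pictures are not rectified), "rvec" (rotation vector, rad) and "tvec" (3), from world to camera coordinates, as OpenCV has them; the wrist camera has in their place "T_tool_cam" (4x4, takes a point from camera to tool coordinates, whose origin is the TCP and whose axes are the flange's). Camera axes: x right, y down, z forward; pixel columns grow to the right and rows downward; lengths in m; the calibration is good to about 2 mm. A picture is of the moment at which its call begins: read the wrist's pose just before it. camera_model takes no time and is no camera call.
- r.hand_in(): hands the job in, once; it reports no verdict.
The state is a dict: "clock": time; "joints": joint angles; "qvel": joint speeds; "tau": joint torques, N m; "tcp_pos": TCP position; "orientation": TCP orientation; "contact_force": force on the tool from outside, world axes, zero at the start; "moment": the same for the moment, N m; "grip_width": finger opening in m.
Only numpy, scipy, OpenCV 4.12 (cv2) and the standard library are available. Lean on these libraries where they do the work, as an engineer would, in place of code of your own. Each camera call takes 0.05 s, during which the arm holds its last target. There are 200 camera calls.

TASK

Take the green sample plate from the wooden rack and slide it upright all the way into the slot of the grey paint mixer, and let go of it. Then stand the green flask, upright, in the mixer's yellow sprung ring and press it gently down, without ramming it, until the ring is level with the rim of the metal collar; finish while still holding it pressed down there. Leave the orange flask, the orange plate and everything else where they stand.

Things in the scene. Friction and masses are not known exactly. Their poses are not given: they have to be found in the camera images.
- green_plate: green rigid sample plate with a white band along its top, 9 mm thick (its x) by 60 mm wide (its y) by 100 mm tall (z up), about 70 g; origin at the centre of its underside. It stands upright in a slot of the rack, 20 mm deep, so its lower 20 mm are hidden; turning it half round makes no difference
- orange_plate: same plate in orange, in the other slot of the rack (which slot is which varies); to be left alone
- rack: fixed wooden block, 50 mm (x) by 190 mm (y) by 30 mm high, with two slots 12 by 63 mm and 20 mm deep, centred 45 mm to either side of its middle along y, long side along y; origin at the centre of its underside
- green_flask: round flask full of green paint, about 0.22 kg, upright: ball of 66 mm diameter centred 34 mm above its origin, small flat black foot of 36 mm diameter (12 mm high) under it, clear neck of 26 mm diameter, white cylindrical cap of 34 mm diameter from 78 to 108 mm above the origin (a good place to grip). Origin at the centre of the underside of the foot, z up
- orange_flask: same flask with orange paint (the two flasks may have changed places); to be left alone
- mixer: fixed grey paint mixer on the table, 150 mm (x) by 280 mm (y), base plate 20 mm high; origin at the centre of its underside. On its -y half a white block with the slot, 50 by 100 mm, top 65 mm above the table; on its +y half an upright aluminium collar, outer diameter 100 mm, inner 84 mm, rim 60 mm above the table, in which the yellow ring rides on a coil spring. Slot and ring centres lie 150 mm apart
- slot_floor (a point): centre of the floor of the mixer's slot, 25 mm above the table and 40 mm below the slot's mouth. The slot is 12 mm wide (along this frame's x) by 63 mm long (along y), open upwards, with a 3 mm bevel round its mouth; the plate is home when its underside rests on this floor
- collar_rim (a point): centre of the rim of the collar, 60 mm above the table, straight under the ring's centre at rest (fixed)
- cradle_seat (a point): centre of the top face of the yellow sprung ring, moves with it: 85 mm above the table at rest, 60 mm (level with the collar's rim) when fully down. Ring of 76 mm outer and 48 mm inner diameter, 10 mm high; the flask's foot passes into it and the ball rests on its inner edge, with the flask's origin then 11 mm below this point
- cradle (a joint): how far the ring is pressed down, m: 0 at rest to 0.025 at its stop, level with the collar's rim; the spring pushes back with 1.6 N at first and 11.6 N fully down (400 N/m). The flask's own weight sinks it only 1 to 6 mm, and it springs up again when the push ends
- jar: yellow jar with red lid, 60 mm diameter, 85 mm high; to be left alone
- tin: white paint tin with blue band, 84 mm diameter, 100 mm high; to be left alone
- tape: roll of paper masking tape lying flat, 100 mm diameter, 24 mm high; to be left alone
- thinner: grey bottle with white cap, 70 mm diameter, 170 mm high; to be left alone
There are look-alikes about, which are no part of the job. Leave any purple look-alike of the green_flask alone.

How it is judged:
On the way, in this order (a step that is already met when the one before it is completed fails the run):
1. the green plate is fully home and upright in the mixer's slot and let go (horizontal distance between green_plate and slot_floor below 0.005 m and z of green_plate in the frame of slot_floor below 0.004 m and angle between green_plate's own z axis and vertical below 0.08 rad and contact force between the fingers and green_plate below 0.1 N), for 0.2 s.
2. the green flask sits upright in the ring and presses it down level with the collar (value of joint cradle above 0.019 m and horizontal distance between green_flask and cradle_seat below 0.006 m and z of green_flask in the frame of cradle_seat below -0.007 m and angle between green_flask's own z axis and vertical below 0.2 rad and contact force between green_flask and mixer above 6 N), for 0.2 s.
At the end, for the whole second after the job is handed in: Plate released in the slot: within 4 mm of its floor, 5 mm of centre, 0.08 rad of upright. Flask in the ring, centred within 6 mm, upright within 0.2 rad, still, held by the robot so that the ring is down more than 19 of its 25 mm and bears more than 6 N (all of step 1 and all of step 2 and contact force between any of the fingers, the arm and green_flask above 3 N and linear speed of green_flask below 0.03 m/s); the arm keeps its last pose, push and grip.
It fails at once if a bystander (orange flask or plate, jar, tin, tape, thinner bottle) is moved more than 30 mm from where it stood (distance of any of orange_flask, orange_plate, jar, tin, tape, thinner from where it was at the start of the episode above 0.03 m).
It fails at once if the green flask is tipped over (more than 45 degrees) (angle between green_flask's own z axis and vertical above 0.79 rad).
It fails at once if the green flask is rammed into the mixer with more than 70 N (contact force between green_flask and mixer above 70 N).
It also fails if it takes over 67 s, if anything falls off the work surface, if the arm or the gripper's body presses on something with over 40 N, if the wrist force passes 120 N, or if a joint passes its speed limit or range.

## Working session

There is one attempt and no reset: what is moved stays moved. The work goes in short steps, Python scripts to look and compute and a tool call to move; the robot and the scene stay as the last step left them, time stands still between calls to the robot, and variables do not carry over. Pictures are saved under pics/ and viewed, about 8 in all and at most 12, crops included, and the job is handed in when it is done.

Besides the shell and the picture viewer there is one more tool, called after "Call:" by a JSON object that holds its "name" and its "arguments". play_rows: Moves the arm, as the interface text tells. Its arguments: {"type":"object","properties":{"deltas":{"type":"array"},"squeeze":{"type":"number"}},"required":["deltas"]}

```bash
mkdir -p pics; ls; cat > h.py <<'E'
import numpy as np,cv2
from scipy.spatial.transform import Rotation as R
from bench import r
def cam(name,obs=None):
    m=r.camera_model(name);K=np.array(m['mtx'],float);D=np.array(m['D'],float)
    if name=='wrist':
        o=obs;T=np.eye(4);T[:3,:3]=R.from_rotvec(o['orientation']).as_matrix();T[:3,3]=o['tcp_pos']
        W=T@np.array(m['T_tool_cam'])
    else:
        Rm=R.from_rotvec(np.ravel(m['rvec'])).as_matrix();W=np.eye(4);W[:3,:3]=Rm.T;W[:3,3]=-Rm.T@np.ravel(m['tvec'])
    return K,D,W
def rays(c,px):
    K,D,W=c;u=cv2.undistortPoints(np.array(px,float).reshape(-1,1,2),K,D).reshape(-1,2)
    return W[:3,3],np.c_[u,np.ones(len(u))]@W[:3,:3].T
def onplane(c,px,z):
    o,d=rays(c,px);return o+d*((z-o[2])/d[:,2])[:,None]
def cloud(c,depth):
    v,u=np.mgrid[0:depth.shape[0],0:depth.shape[1]]
    o,d=rays(c,np.c_[u.ravel(),v.ravel()]);P=o+d*depth.ravel()[:,None]
    P[depth.ravel()<=0]=np.nan
    return P.reshape(depth.shape+(3,))
def proj(c,P):
    K,D,W=c;Ri=W[:3,:3].T
    return cv2.projectPoints(np.array(P,float).reshape(-1,1,3),cv2.Rodrigues(Ri)[0],-Ri@W[:3,3],K,D)[0].reshape(-1,2)
def shot(name):
    o=r.get_obs();im,d=r.grab_frame(name);return cam(name,o),im,d,o
def save(im,f): cv2.imwrite('pics/'+f,im[:,:,::-1])
E
python3 - <<'E'
from h import *
o=r.get_obs();print(o,r.grip_point_offset)
a=shot('scene');b=shot('top')
np.savez('s0.npz',im=a[1],d=a[2],imt=b[1],dt=b[2])
save(a[1],'scene0.png');save(b[1],'top0.png')
for x in (a,b):print(x[0][0],x[0][1],x[0][2])
E
```

```text
pics
{'clock': 0.0, 'joints': array([ 1.21287965,  0.47779746,  0.02234324,  1.55642638, -0.01150125,
        1.10931066, -0.08309714]), 'qvel': array([ 6.45195897e-06,  2.61618834e-03,  3.43682319e-04,  8.88155627e-04,
       -7.35572268e-04,  6.09221236e-04, -6.92999571e-04]), 'tau': array([-1.17380412e-03, -5.96452904e+01,  1.60788663e+00, -2.81197894e+01,
        1.24062819e-02,  9.52763774e-03, -1.40285181e-05]), 'tcp_pos': array([ 0.16671838, -0.65348572,  0.23033814]), 'orientation': array([-3.11534881e+00, -3.91202798e-01,  5.64199009e-04]), 'contact_force': array([0.58075464, 0.4344946 , 0.1603448 ]), 'moment': array([-0.02902529, -0.00414904, -0.01426113]), 'grip_width': 0.08549723574829282} 0.0187
[[428.37645858   0.         281.11725754]
 [  0.         428.37645858 214.00731465]
 [  0.           0.           1.        ]] [-0.13762245  0.          0.          0.          0.        ] [[ 0.04164101  0.77667    -0.62852983  1.35768996]
 [ 0.99903701 -0.04106953  0.01543831 -0.03042298]
 [-0.01382295 -0.62856743 -0.77763225  1.0718179 ]
 [ 0.          0.          0.          1.        ]]
[[433.54118318   0.         274.6430013 ]
 [  0.         433.54118318 204.03038661]
 [  0.           0.           1.        ]] [0.01993002 0.         0.         0.         0.        ] [[-0.02959333 -0.98578681  0.1653741   0.31610791]
 [-0.99945157  0.03164175  0.00976526 -0.00654334]
 [-0.01485919 -0.16499442 -0.98618256  1.38067608]
 [ 0.          0.          0.          1.        ]]
```

View pics/scene0.png

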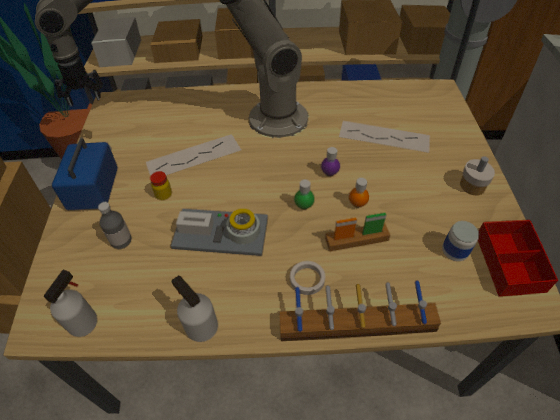

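View pics/top0.png

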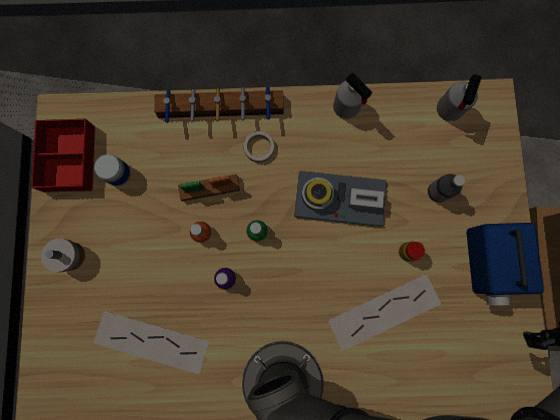

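The scene view shows the mixer at (220,230) with its slot at (193,220) and the ring at (242,220). The rack is at (358,237) with the green plate at (374,223), and the green flask is at (305,197). In the top view the flask cap is at (255,229), the ring at (319,193), the slot at (367,198) and the green plate at (190,186).

```bash
python3 - <<'E'
from h import *
z=np.load('s0.npz')
for n,im,d in (('scene',z['im'],z['d']),('top',z['imt'],z['dt'])):
    c=cam(n);P=cloud(c,d);hsv=cv2.cvtColor(im,cv2.COLOR_RGB2HSV);H,S,V=cv2.split(hsv)
    print(n)
    g=((H>45)&(H<85)&(S>120)&(V>40)).astype(np.uint8)
    nn,l,st,ce=cv2.connectedComponentsWithStats(g)
    for i in range(1,nn):
        if st[i,4]>25:
            Q=P[l==i];print('green',ce[i].round(1),st[i],np.nanmedian(Q,0).round(3),np.nanpercentile(Q,97,axis=0).round(3),np.nanpercentile(Q,3,axis=0).round(3))
    y=((H>20)&(H<35)&(S>150)&(V>120)).astype(np.uint8)
    nn,l,st,ce=cv2.connectedComponentsWithStats(y)
    for i in range(1,nn):
        if st[i,4]>80: print('yel',ce[i].round(1),st[i],np.nanmedian(P[l==i],0).round(3), onplane(c,[[st[i,0]+st[i,2]/2-.5,st[i,1]+st[i,3]/2-.5]],.085).round(4))
    # white low-sat blobs
    w=((S<60)&(V>140)).astype(np.uint8)
    nn,l,st,ce=cv2.connectedComponentsWithStats(w)
    for i in range(1,nn):
        if 30<st[i,4]<1500:
            Q=P[l==i];print('white',ce[i].round(1),st[i],np.nanmedian(Q,0).round(3))
    x=cv2.resize(im[150:270,140:420] if n=='scene' else im[120:280,160:420],None,fx=2.8,fy=2.8,interpolation=cv2.INTER_CUBIC)
    save(x,n+'c.png')
E
```

```text
scene
green [28.9 16.1] [24  4 13 31 67] [-0.67  -1.211  0.214] [-0.658 -1.205  0.268] [-0.679 -1.222  0.118]
green [23.4 60.2] [  0  17  54  77 991] [-0.441 -1.197  0.082] [-0.402 -1.122  0.294] [-0.575 -1.325 -0.098]
green [48.9 57.4] [ 41  34  21  44 343] [-0.519 -1.108  0.04 ] [-0.507 -1.089  0.161] [-0.558 -1.142 -0.076]
green [304.  199.6] [295 191  19  18 240] [0.479 0.064 0.052] [0.492 0.091 0.065] [0.454 0.039 0.03 ]
green [375.7 215. ] [366 213  20   5  46] [0.598 0.264 0.11 ] [0.605 0.293 0.114] [ 0.508  0.235 -0.   ]
green [373.1 226.4] [363 219  22  15 223] [0.601 0.262 0.059] [0.606 0.289 0.087] [0.596 0.234 0.03 ]
yel [241.9 217.6] [230 208  25  21 226] [ 0.566 -0.129  0.085] [[ 0.5691 -0.1267  0.085 ]]
white [346.9 124.5] [342 121  11   9  36] [0.059 0.265 0.002]
white [389.1 130.8] [381 128  17   8  48] [0.101 0.422 0.001]
white [385.9 141.8] [379 138  15   7  32] [0.167 0.396 0.003]
white [199.3 147.9] [191 143  17  12  92] [ 0.16  -0.301  0.001]
white [221.7 149.3] [212 142  19  15  93] [ 0.173 -0.215  0.002]
white [199.1 160.2] [191 156  17  10  64] [ 0.227 -0.295  0.001]
white [296.8 267.6] [291 262  17  16  44] [0.708 0.023 0.025]
top
green [188.7 183.9] [179 181  20   6  50] [0.599 0.263 0.11 ] [0.622 0.29  0.116] [0.593 0.235 0.015]
green [254.  229.8] [247 221  18  18 107] [0.457 0.076 0.057] [0.488 0.094 0.067] [0.438 0.044 0.044]
```

View pics/topc.png

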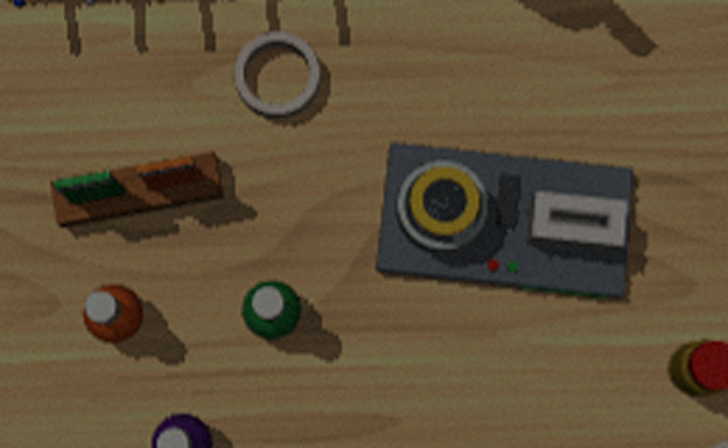

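The crop confirms it. The green plate stands in the +y rack slot with a rack yaw of about +8°, and the mixer yaw is about -4°, with the slot to the right of the ring.

```bash
python3 - <<'E'
from h import *
z=np.load('s0.npz')
im,d=z['imt'],z['dt'];c=cam('top');P=cloud(c,d)
def yaw(Q):
    C,(w,h),a=cv2.minAreaRect(Q[:,:2].astype(np.float32)*1000);b=cv2.boxPoints((C,(w,h),a))
    e=b[1]-b[0] if np.linalg.norm(b[1]-b[0])>np.linalg.norm(b[2]-b[1]) else b[2]-b[1]
    e=e*np.sign(e[1]);return np.round(C,1),round(w,1),round(h,1),np.degrees(np.arctan2(-e[0],e[1])).round(2)
def reg(zl,zh,x0,x1,y0,y1,P=P): 
    m=(P[...,2]>zl)&(P[...,2]<zh)&(P[...,0]>x0)&(P[...,0]<x1)&(P[...,1]>y0)&(P[...,1]<y1);return P[m]
for nm,a in dict(base=(.014,.026,.45,.68,-.4,-.02),block=(.058,.072,.45,.68,-.4,-.2),rack=(.025,.035,.55,.68,.1,.34),ring=(.08,.09,.45,.68,-.2,-.05),plate=(.1,.116,.55,.65,.2,.33),cap=(.1,.115,.4,.5,.0,.13)).items():
    Q=reg(*a);print(nm,len(Q),yaw(Q),Q.mean(0).round(4))
a=cam('scene');Ps=cloud(a,z['d'])
for nm,q in dict(block=(.058,.072,.45,.68,-.4,-.2),ring=(.08,.09,.45,.68,-.2,-.05),plate=(.1,.116,.55,.65,.2,.33),cap=(.1,.115,.4,.5,.0,.13)).items():
    Q=reg(*q,P=Ps);print('scene',nm,len(Q),yaw(Q),Q.mean(0).round(4))
m=r.camera_model('wrist');print(np.round(m['T_tool_cam'],3),np.round(m['mtx'],0),m['D'])
E
```

```text
base 2712 (array([ 557. , -201.7]), 279.5, 154.5, np.float32(-8.19)) [ 0.5525 -0.2005  0.0204]
block 464 (array([ 546.2, -275.9]), 100.4, 50.8, np.float32(-8.33)) [ 0.5458 -0.2757  0.0652]
rack 521 (array([604.1, 217.8]), 51.3, 190.6, np.float32(8.41)) [0.5977 0.2127 0.0304]
ring 269 (array([ 567.3, -127.4]), 73.2, 72.6, np.float32(-45.2)) [ 0.5674 -0.1275  0.0853]
plate 78 (array([600.3, 245.6]), 10.6, 92.1, np.float32(9.7)) [0.5972 0.2588 0.1091]
cap 100 (array([459.9,  66.1]), 29.6, 30.6, np.float32(89.06)) [0.4592 0.0659 0.1084]
scene block 411 (array([ 546.7, -275.6]), 102.9, 53.8, np.float32(-10.05)) [ 0.5497 -0.2751  0.0646]
scene ring 264 (array([ 569.7, -126.9]), 71.8, 74.6, np.float32(88.59)) [ 0.5711 -0.1262  0.0845]
scene plate 83 (array([601.1, 247.3]), 10.8, 93.3, np.float32(8.24)) [0.6006 0.2585 0.1075]
scene cap 85 (array([461.7,  66.2]), 32.7, 34.2, np.float32(25.15)) [0.4635 0.0668 0.1065]
[[-0.001 -0.954 -0.301  0.077]
 [ 1.    -0.001  0.001 -0.001]
 [-0.001 -0.301  0.954 -0.143]
 [ 0.     0.     0.     1.   ]] [[369.   0. 278.]
 [  0. 369. 210.]
 [  0.   0.   1.]] [0.00866172 0.         0.         0.         0.        ]
```

```bash
cat >> h.py <<'E'
def go(p,yaz):
    "deltas in mm/rad to world TCP p, tool y at azimuth yaz deg, tool down"
    o=r.get_obs();R0=R.from_rotvec(o['orientation']).as_matrix();a=np.radians(yaz+90)
    Rt=np.array([[np.cos(a),np.sin(a),0],[np.sin(a),-np.cos(a),0],[0,0,-1]])
    print('delta',(R0.T@(np.array(p)-o['tcp_pos'])*1000).round(1),R.from_matrix(R0.T@Rt).as_rotvec().round(4),'at',o['tcp_pos'].round(4),'t',round(o['clock'],2))
E
python3 - <<'E'
from h import *
z=np.load('s0.npz')
P=np.r_[cloud(cam('top'),z['dt']).reshape(-1,3),cloud(cam('scene'),z['d']).reshape(-1,3)]
for x0 in np.arange(.1,.8,.1):
    print(round(x0,1),[int(1000*np.nanmax(np.r_[0,P[(abs(P[:,0]-x0)<.05)&(abs(P[:,1]-y0)<.05)][:,2]])) for y0 in np.arange(-.8,.4,.1)])
go([.5,-.35,.30],-60);go([.597,.262,.215],8.4)
E
```

```text
0.1 [8, 599, 426, 580, 735, 757, 742, 592, 432, 340, 10, 10, 10]
0.2 [9, 603, 615, 595, 10, 10, 9, 9, 9, 11, 11, 9, 10]
0.3 [0, 187, 149, 9, 9, 8, 9, 11, 10, 93, 114, 8, 10]
0.4 [6, 188, 148, 9, 92, 8, 12, 12, 60, 117, 112, 111, 10]
0.5 [8, 137, 137, 123, 12, 74, 91, 92, 91, 113, 116, 112, 10]
0.6 [8, 10, 109, 178, 10, 72, 90, 94, 9, 114, 116, 117, 8]
0.7 [9, 11, 9, 12, 10, 10, 9, 17, 32, 30, 10, 10, 12]
delta [ 398.  -211.8  -69.3] [-1.600e-03 -1.000e-04 -2.738e-01] at [ 0.1667 -0.6536  0.2304] t 0.1
delta [ 643.3 -780.7   16.6] [-1.4000e-03 -1.1000e-03 -1.4676e+00] at [ 0.1667 -0.6536  0.2304] t 0.1
```

Call:
{"name": "play_rows", "arguments": {"deltas": [[85, [30, -15, -70], [0, 0, 0]], [85, [90, -45, -70], [0, 0, -0.1]], [85, [150, -75, -70], [0, 0, -0.2]], [85, [205, -105, -70], [0, 0, -0.3]], [85, [260, -140, -70], [0, 0, -0.4]], [85, [310, -170, -70], [0, 0, -0.5]], [85, [360, -200, -70], [0, 0, -0.6]], [85, [400, -230, -70], [0, 0, -0.7]]], "squeeze": 40}}

```text
clock: 1.1
tcp_pos: [0.4986, -0.3302, 0.3004]
orientation: [-2.79, -1.44, -0.0]
contact_force: [0.2, -0.9, -0.4]
grip_width: 0.0853
```

```bash
python3 -c "
from h import *
go([.597,.262,.215],8.4)"
```

```text
delta [ 539.7 -262.5   86.4] [-0.0013 -0.0016 -0.7642] at [ 0.4986 -0.3302  0.3004] t 1.1
```

Call:
{"name": "play_rows", "arguments": {"deltas": [[85, [54, -26, 0], [0, 0, -0.1]], [85, [108, -52, 0], [0, 0, -0.2]], [85, [162, -78, 0], [0, 0, -0.3]], [85, [216, -104, 0], [0, 0, -0.4]], [85, [270, -130, 0], [0, 0, -0.5]], [85, [324, -156, 20], [0, 0, -0.6]], [85, [378, -182, 40], [0, 0, -0.7]], [85, [432, -208, 60], [0, 0, -0.76]]]}}

```text
clock: 2.1
tcp_pos: [0.5788, 0.142, 0.241]
orientation: [-2.055, -2.374, -0.001]
contact_force: [1.6, 0.4, -0.7]
grip_width: 0.0849
```

```bash
python3 -c "
from h import *
go([.597,.262,.215],8.4)"
```

```text
delta [116.1  35.2  26.1] [-0.0008 -0.0015 -0.0025] at [0.5788 0.142  0.241 ] t 2.1
```

Call:
{"name": "play_rows", "arguments": {"deltas": [[85, [58, 18, 13], [0, 0, 0]], [85, [116, 35, 26], [0, 0, 0]], [85, [116, 35, 26], [0, 0, 0]]]}}

```text
clock: 2.48
tcp_pos: [0.5941, 0.2686, 0.2134]
orientation: [-2.041, -2.38, -0.001]
contact_force: [-0.3, -0.2, -1.6]
grip_width: 0.0854
```

```bash
python3 - <<'E'
from h import *
c,im,d,o=shot('wrist');save(im,'w1.png');np.savez('w1.npz',im=im,d=d)
P=cloud(c,d);hsv=cv2.cvtColor(im,cv2.COLOR_RGB2HSV);print(o['tcp_pos'])
m=(P[...,2]>.104)&(P[...,2]<.118)&(abs(P[...,0]-.6)<.05)&(abs(P[...,1]-.262)<.05)
print(m.sum(),P[m].mean(0).round(4))
v,u=np.nonzero(m);b=cv2.boxPoints(cv2.minAreaRect(np.c_[u,v].astype(np.float32)));Q=onplane(c,b,.11);print(b.round(),Q.round(4),Q.mean(0).round(4))
e=[(Q[(i+1)%4]-Q[i]) for i in range(2)];print([(np.linalg.norm(x)*1000,np.degrees(np.arctan2(x[1],x[0]))) for x in e])
E
```

```text
[0.5940843  0.26860328 0.21341824]
1071 [0.5972 0.2645 0.1102]
[[276. 175.]
 [289. 175.]
 [289. 257.]
 [276. 257.]] [[0.5886 0.2931 0.11  ]
 [0.5973 0.2945 0.11  ]
 [0.6071 0.2343 0.11  ]
 [0.5977 0.2329 0.11  ]] [0.5977 0.2637 0.11  ]
[(np.float64(8.852240676385644), np.float64(8.765171094993363)), (np.float64(60.90848160797942), np.float64(-80.76186611287358))]
```

View pics/w1.png

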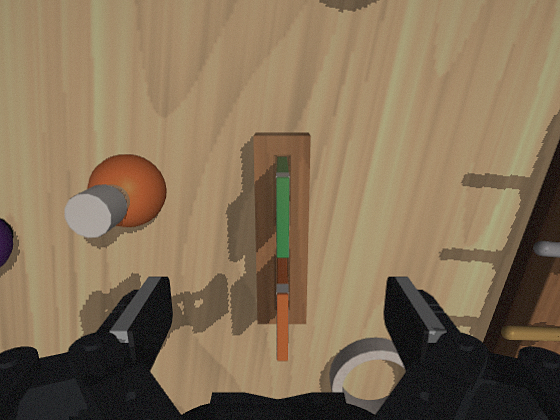

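The wrist view shows the green plate's top at (283,216), lined up with the tool's x. The orange plate's top is at (282,320), and the orange flask is about 110 mm away at (128,190).

```bash
python3 -c "
from h import *
go([.5977,.2637,.058],8.8)"
```

```text
delta [ -1.9   2.7 155.8] [-0.0032 -0.0025 -0.0045] at [0.5953 0.2649 0.2138] t 2.52
```

Call:
{"name": "play_rows", "arguments": {"deltas": [[50, [-2, 2.7, 30], [-0.003, -0.0025, -0.0045]], [50, [-2, 2.7, 70], [-0.003, -0.0025, -0.0045]], [50, [-2, 2.7, 115], [-0.003, -0.0025, -0.0045]], [50, [-2, 2.7, 145], [-0.003, -0.0025, -0.0045]], [50, [-2, 2.7, 156], [-0.003, -0.0025, -0.0045]], [50, [-2, 2.7, 156], [-0.003, -0.0025, -0.0045]], [50, [-2, 2.7, 156], [-0.003, -0.0025, -0.0045]]]}}

```text
clock: 3.4
tcp_pos: [0.5988, 0.2639, 0.0595]
orientation: [2.045, 2.384, 0.003]
contact_force: [-0.4, 0.3, 0.3]
grip_width: 0.0503
```

```bash
python3 -c "
from h import *
go([.5977,.2637,.058],8.8)"
```

```text
delta [ 0.  -1.1  1.5] [ 0.0023 -0.0006 -0.0007] at [0.5988 0.2639 0.0595] t 3.4
```

Call:
{"name": "play_rows", "arguments": {"deltas": [[0, [0, -1, 1.5], [0, 0, 0]], [0, [0, -1, 1.5], [0, 0, 0]], [0, [0, -1, 1.5], [0, 0, 0]], [0, [0, -1, 1.5], [0, 0, 0]], [0, [0, -1, 1.5], [0, 0, 0]], [0, [0, -1, 1.5], [0, 0, 0]]], "squeeze": 40}}

```text
clock: 4.15
tcp_pos: [0.5982, 0.2639, 0.0587]
orientation: [2.044, 2.383, 0.004]
contact_force: [-1.5, -0.5, 5.9]
grip_width: 0.0085
```

Call:
{"name": "play_rows", "arguments": {"deltas": [[0, [0, 0, -5], [0, 0, 0]], [0, [0, 0, -15], [0, 0, 0]], [0, [0, 0, -40], [0, 0, 0]], [0, [0, 0, -75], [0, 0, 0]], [0, [0, 0, -115], [0, 0, 0]], [0, [0, 0, -155], [0, 0, 0]], [0, [0, 0, -165], [0, 0, 0]], [0, [0, 0, -165], [0, 0, 0]]]}}

```text
clock: 5.15
tcp_pos: [0.5977, 0.2637, 0.224]
orientation: [2.044, 2.383, 0.005]
contact_force: [0.3, -1.0, -1.7]
grip_width: 0.0083
```

```bash
python3 -c "
from h import *
c,im,d,o=shot('wrist');save(im,'w2.png')
print(o['contact_force'],o['grip_width'])
go([.60,.03,.225],0)
go([.546,-.2757,.225],-8.3)"
```

```text
[ 0.28680224 -0.96878437 -1.73545215] 0.008262663101721801
delta [-231.   -32.8   -2.3] [ 0.0019 -0.0002  0.153 ] at [0.5972 0.2633 0.2227] t 5.2
delta [-524.9 -132.7   -2.5] [ 0.0018 -0.0003  0.2978] at [0.5972 0.2633 0.2227] t 5.2
```

View pics/w2.png

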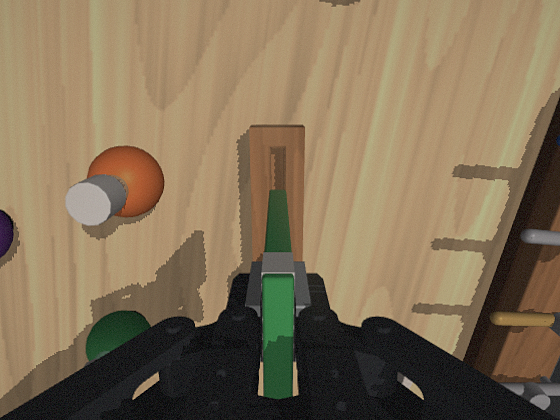

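The plate is held between the fingers at (278,330) and is clear of the rack. Next I move to a view of the slot.

Call:
{"name": "play_rows", "arguments": {"deltas": [[0, [-40, -10, -5], [0, 0, 0.03]], [0, [-100, -24, -15], [0, 0, 0.07]], [0, [-160, -38, -15], [0, 0, 0.11]], [0, [-220, -52, -15], [0, 0, 0.15]], [0, [-280, -66, -15], [0, 0, 0.19]], [0, [-340, -82, -15], [0, 0, 0.23]], [0, [-400, -98, -10], [0, 0, 0.27]], [0, [-460, -116, -5], [0, 0, 0.298]]]}}

```text
clock: 6.2
tcp_pos: [0.5512, -0.2106, 0.2255]
orientation: [-2.377, -2.052, -0.0]
contact_force: [0.5, -0.1, -0.2]
grip_width: 0.0083
```

```bash
python3 -c "
from h import *
go([.546-.0087,-.2757-.0594,.225],-8.3)"
```

```text
delta [-125.2    4.4    0.4] [-0.001  -0.0011 -0.0013] at [ 0.5512 -0.2106  0.2255] t 6.2
```

Call:
{"name": "play_rows", "arguments": {"deltas": [[0, [-50, 2, 0], [0, 0, 0]], [0, [-95, 4, 0], [0, 0, 0]], [0, [-125, 4, 0], [0, 0, 0]], [0, [-125, 4, 0], [0, 0, 0]], [0, [-125, 4, 0], [0, 0, 0]]]}}

```text
clock: 6.82
tcp_pos: [0.5366, -0.3335, 0.2239]
orientation: [-2.374, -2.052, 0.0]
contact_force: [0.8, 0.7, 0.3]
grip_width: 0.0084
```

```bash
cat > slot.py <<'E'
from h import *
c,im,d,o=shot('wrist');save(im,'w3.png');np.savez('w3.npz',im=im,d=d)
print(o['tcp_pos'],o['qvel'].round(3))
P=cloud(c,d)
m=(P[...,2]>.059)&(P[...,2]<.071)&(abs(P[...,0]-.546)<.05)&(abs(P[...,1]+.2757)<.075)
Q=P[m];print(m.sum(),Q.mean(0).round(4),cv2.minAreaRect(Q[:,:2].astype(np.float32)*1000))
E
python3 slot.py
```

```text
[ 0.5365746  -0.33353865  0.22386884] [-0.013 -0.012 -0.016 -0.001 -0.     0.002  0.002]
6934 [ 0.547  -0.2728  0.0651] ((546.5763549804688, -275.5445556640625), (99.13107299804688, 50.19684982299805), 81.74427795410156)
```

View pics/w3.png

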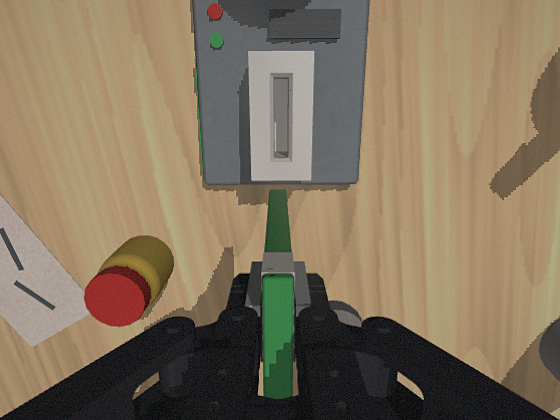

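The slot mouth shows in full at (270–293, 72–162), with the held plate straight below it in the image.

```bash
python3 - <<'E'
from h import *
z=np.load('w3.npz');im=z['im']
o=r.get_obs();o['tcp_pos']=np.array([.5365746,-.33353865,.22386884]);c=cam('wrist',o)
g=cv2.cvtColor(im,cv2.COLOR_RGB2GRAY)[45:190,245:320]
t,b=cv2.threshold(g,0,255,cv2.THRESH_OTSU)
# dark-ish hole inside white block
w=cv2.inRange(g,175,255);
print(t,g[72,::3],g[::6,38])
for th in (150,165,180,195):
    h=(g<th).astype(np.uint8);n,l,st,ce=cv2.connectedComponentsWithStats(h)
    for i in range(1,n):
        if 300<st[i,4]<3000:
            x,y,ww,hh=st[i,:4]; 
            if x>5 and x+ww<70:
                B=np.array([[x,y],[x+ww,y],[x+ww,y+hh],[x,y+hh]])-.5+[245,45];Q=onplane(c,B,.065)
                print(th,st[i],Q.mean(0).round(4),np.linalg.norm(np.diff(Q,axis=0),axis=1).round(4))
# plate bottom corner predicted
Rm=R.from_rotvec(o['orientation']).as_matrix()
print(proj(c,[o['tcp_pos']+Rm@np.array(v) for v in [(.03,-.0045,.0487),(.03,.0045,.0487),(.03,-.0045,-.0513),(.03,.0045,-.0513)]]).round(1))
hsv=cv2.cvtColor(im,cv2.COLOR_RGB2HSV);m=(hsv[...,0]>45)&(hsv[...,0]<85)&(hsv[...,1]>120)
for v in (194,200,230,300):print(v,np.nonzero(m[v,240:320])[0][[0,-1]]+240 if m[v,240:320].any() else 0)
print(np.nonzero(m[185:260,278])[0][:2]+185)
go([.5462,-.2757,.14],-8.3)
E
```

```text
135.0 [ 73  69 173 166 168 169 168 167 166 148 116 116 119 116  98 125 172 172
 174 177 175 173 182 101  99] [101 178 172 174 173 122 115 116 115 113 115 119 119 117 120 120 116 114
  80 162 168 168 167  77  87]
150 [  25   28   23   89 1856] [ 0.547  -0.2758  0.065 ] [0.0177 0.0688 0.019 ]
165 [  24   27   24   91 2076] [ 0.5465 -0.2758  0.065 ] [0.0184 0.0703 0.0198]
[[269.8 186.6]
 [286.7 186.6]
 [262.5 274.4]
 [295.1 274.4]]
194 0
200 0
230 [267 267]
300 [263 292]
[247 251]
delta [57.9  1.1 84.5] [-0.0025 -0.0025  0.0007] at [ 0.537  -0.3331  0.2243] t 6.88
```

```bash
python3 - <<'E'
from h import *
z=np.load('w3.npz');im,d=z['im'],z['d']
o=r.get_obs();o['tcp_pos']=np.array([.5365746,-.33353865,.22386884]);c=cam('wrist',o)
Rm=R.from_rotvec(o['orientation']).as_matrix()
L=((cloud(c,d)-o['tcp_pos'])@Rm)*1000
for v in (186,188,190,192,194,196,205,215,225,235,245,280,290):
    u=np.nonzero((abs(L[v,240:320,0]-30)<14)&(abs(L[v,240:320,2])<62))[0]+240
    if len(u): print(v,u[0],u[-1],L[v,u].mean(0).round(1),L[v,u[0]].round(1),L[v,u[-1]].round(1))
E
```

```text
190 270 285 [29.1 -0.4 45. ] [28.8 -4.4 46.2] [28.5  3.6 47.3]
192 269 285 [29.1 -0.7 40.7] [28.8 -4.8 42. ] [28.9  3.5 41.6]
194 269 285 [29.1 -0.7 36.9] [28.8 -4.7 38.1] [29.1  3.4 37. ]
196 269 286 [29.  -0.4 33.5] [29.  -4.6 33.5] [27.9  3.9 37.5]
205 268 286 [29.2 -0.6 17.4] [28.5 -4.8 19.9] [28.9  3.5 18.3]
215 267 287 [29.1 -0.6  3.2] [28.7 -4.8  4.6] [28.8  3.6  4.2]
225 266 288 [29.2 -0.6 -9. ] [28.5 -4.9 -7.1] [29.   3.7 -8.7]
235 266 289 [ 29.2  -0.4 -19.7] [ 28.7  -4.5 -18.4] [ 28.5   3.8 -17.9]
245 265 290 [ 29.2  -0.4 -28.9] [ 28.8  -4.6 -27.7] [ 28.9   3.8 -28. ]
280 261 293 [ 28.3  -0.5 -51.4] [ 26.3  -5.1 -47.7] [ 27.9   4.  -50.6]
290 262 293 [ 25.4  -0.4 -51.7] [ 25.5  -4.7 -51.9] [ 25.2   4.  -51.4]
```

Call:
{"name": "play_rows", "arguments": {"deltas": [[0, [20, 1, 0], [-0.0025, -0.0025, 0]], [0, [45, 1.5, 20], [-0.0025, -0.0025, 0]], [0, [58.5, 2, 60], [-0.0025, -0.0025, 0]], [0, [58.5, 2, 90], [-0.0025, -0.0025, 0]], [0, [58.5, 2, 98], [-0.0025, -0.0025, 0]], [0, [58.5, 2, 98], [-0.0025, -0.0025, 0]], [0, [58.5, 2, 98], [-0.0025, -0.0025, 0]]]}}

```text
clock: 7.75
tcp_pos: [0.5482, -0.2752, 0.128]
orientation: [2.374, 2.054, 0.002]
contact_force: [-0.0, -0.0, -1.1]
grip_width: 0.0083
```

```bash
python3 -c "
from h import *
print(r.get_obs()['contact_force'])
go([.547,-.275,.0735],-8.3)"
```

```text
[-0.04428169 -0.04741788 -1.09198163]
delta [ 0.1 -1.4 54.5] [0.0024 0.0005 0.0007] at [ 0.5482 -0.2752  0.128 ] t 7.75
```

Aligned to about 1 mm. Descending in steps with the force checked.

Call:
{"name": "play_rows", "arguments": {"deltas": [[0, [0, -1, 3], [0.002, 0, 0]], [0, [0, -1.2, 10], [0.002, 0, 0]], [0, [0, -1.2, 17], [0.002, 0, 0]], [0, [0, -1.2, 23], [0.002, 0, 0]], [0, [0, -1.2, 28], [0.002, 0, 0]], [0, [0, -1.2, 30], [0.002, 0, 0]]]}}

```text
clock: 8.5
tcp_pos: [0.5469, -0.275, 0.0975]
orientation: [-2.376, -2.056, 0.001]
contact_force: [0.0, -0.6, -0.1]
grip_width: 0.0084
```

```bash
python3 -c "
from h import *
o=r.get_obs();print(o['contact_force'],o['moment'])
go([.547,-.275,.0735],-8.3)"
```

```text
[ 0.04005523 -0.63348688 -0.12156347] [-0.04967885  0.03910484 -0.02233431]
delta [-0.   0.1 24. ] [-0.0003  0.0003  0.0007] at [ 0.5469 -0.275   0.0975] t 8.5
```

Call:
{"name": "play_rows", "arguments": {"deltas": [[0, [0, 0, 6], [0, 0, 0]], [0, [0, 0, 12], [0, 0, 0]], [0, [0, 0, 17], [0, 0, 0]], [0, [0, 0, 21], [0, 0, 0]], [0, [0, 0, 24], [0, 0, 0]], [0, [0, 0, 24.5], [0, 0, 0]], [0, [0, 0, 24.5], [0, 0, 0]]]}}

```text
clock: 9.38
tcp_pos: [0.5471, -0.275, 0.0737]
orientation: [2.375, 2.055, -0.001]
contact_force: [-1.9, 0.8, 5.4]
grip_width: 0.0088
```

```bash
python3 -c "
from h import *
o=r.get_obs();print(o['contact_force'],o['moment'])
go([.547,-.275,.0735],-8.3)"
```

```text
[-1.88097868  0.81498368  5.43562002] [ 0.22359548  0.44961796 -0.03107208]
delta [ 0.  -0.1  0.2] [0.0001 0.0006 0.0007] at [ 0.5471 -0.275   0.0737] t 9.38
```

There is 5 N of upward force at the expected depth, so the plate is on the floor. Releasing and rising.

Call:
{"name": "play_rows", "arguments": {"deltas": [[50, [0, 0, 0], [0, 0, 0]], [50, [0, 0, 0], [0, 0, 0]], [50, [0, 0, 0], [0, 0, 0]], [50, [0, 0, 0], [0, 0, 0]], [50, [0, 0, -30], [0, 0, 0]], [50, [0, 0, -80], [0, 0, 0]], [50, [0, 0, -130], [0, 0, 0]], [50, [0, 0, -150], [0, 0, 0]]]}}

```text
clock: 10.38
tcp_pos: [0.5486, -0.2753, 0.2273]
orientation: [2.372, 2.052, 0.003]
contact_force: [-0.0, -0.1, -0.8]
grip_width: 0.0499
```

```bash
python3 - <<'E'
from h import *
c,im,d,o=shot('wrist');P=cloud(c,d);save(im,'w4.png')
m=(P[...,2]>.116)&(P[...,2]<.134)&(abs(P[...,0]-.546)<.05)&(abs(P[...,1]+.2757)<.05)
Q=P[m];print(m.sum(),Q.mean(0).round(4),np.percentile(Q[:,2],[5,50,95]),cv2.minAreaRect(Q[:,:2].astype(np.float32)*1000))
b=shot('top')
save(b[1],'top4.png');Pt=cloud(b[0],b[2])
m=(Pt[...,2]>.1)&(Pt[...,2]<.115)&(abs(Pt[...,0]-.46)<.05)&(abs(Pt[...,1]-.066)<.05)
print('cap',m.sum(),Pt[m].mean(0))
go([.5,.03,.24],-75)
E
```

```text
1154 [ 0.5468 -0.2735  0.1249] [0.12213421 0.12522822 0.12638978] ((546.3831176757812, -275.6900634765625), (60.54451370239258, 9.34333610534668), 81.80223846435547)
cap 102 [0.45908603 0.06589516 0.10774409]
delta [295.2 -92.  -14.5] [ 5.8000e-03 -1.1000e-03  1.1647e+00] at [ 0.5486 -0.2754  0.2266] t 10.47
```

The plate is home: top at z=0.125, centre (0.5464,-0.2757). Next is the flask.

```bash
python3 -c "
from h import *
go([.4605,.066,.225],-8.3)"
```

```text
delta [ 3.252e+02 -1.363e+02  2.000e-01] [0.0051 0.0022 0.0005] at [ 0.5486 -0.2754  0.2266] t 10.47
```

Call:
{"name": "play_rows", "arguments": {"deltas": [[60, [40, -15, 0], [0.005, 0.002, 0]], [60, [95, -40, 0], [0.005, 0.002, 0]], [60, [150, -65, 0], [0.005, 0.002, 0]], [60, [205, -88, 0], [0.005, 0.002, 0]], [60, [260, -110, 0], [0.005, 0.002, 0]], [60, [305, -128, 0], [0.005, 0.002, 0]], [60, [325, -136, 0], [0.005, 0.002, 0]], [60, [325, -136, 0], [0.005, 0.002, 0]]]}}

```text
clock: 11.48
tcp_pos: [0.4597, 0.0671, 0.2241]
orientation: [-2.371, -2.059, 0.002]
contact_force: [-0.3, -0.6, 0.4]
grip_width: 0.0601
```

```bash
python3 - <<'E'
from h import *
c,im,d,o=shot('wrist');P=cloud(c,d);save(im,'w5.png')
m=(P[...,2]>.103)&(P[...,2]<.113)&(abs(P[...,0]-.46)<.04)&(abs(P[...,1]-.066)<.04)
v,u=np.nonzero(m);q=cv2.minEnclosingCircle(np.c_[u,v].astype(np.float32));print(q,onplane(c,[q[0]],.108))
Q=P[m];print(m.sum(),Q.mean(0).round(4),cv2.minEnclosingCircle(Q[:,:2].astype(np.float32)*1000),o['qvel'].round(2).max())
go([.4605,.066,.070],-8.3)
E
```

```text
((278.21893310546875, 203.59046936035156), 22.82472038269043) [[0.4596433  0.06749227 0.108     ]]
1584 [0.4596 0.0676 0.1082] ((459.5049133300781, 66.76526641845703), 16.942787170410156) 0.05
delta [  0.6   0.5 154.2] [-0.0014  0.0008  0.0018] at [0.4602 0.0656 0.2242] t 11.53
```

View pics/w5.png

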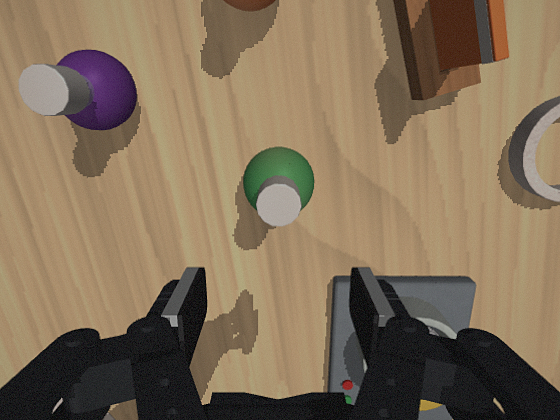

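The green flask's cap is at (278,204), centred between the open fingers. The purple and orange flasks are well clear.

Call:
{"name": "play_rows", "arguments": {"deltas": [[60, [1.3, -0.4, 25], [0, 0, 0]], [60, [1.3, -0.4, 65], [0, 0, 0]], [60, [1.3, -0.4, 105], [0, 0, 0]], [60, [1.3, -0.4, 140], [0, 0, 0]], [60, [1.3, -0.4, 154], [0, 0, 0]], [60, [1.3, -0.4, 154], [0, 0, 0]], [60, [1.3, -0.4, 154], [0, 0, 0]]]}}

```text
clock: 12.4
tcp_pos: [0.4608, 0.0667, 0.0712]
orientation: [2.375, 2.056, -0.0]
contact_force: [1.0, -0.6, -0.7]
grip_width: 0.06
```

```bash
python3 -c "
from h import *
print(r.get_obs()['contact_force'])
go([.4597,.0668,.070],-8.3)"
```

```text
[ 0.96813825 -0.62481345 -0.65207564]
delta [-0.1 -1.1  1.2] [0.0004 0.0004 0.0012] at [0.4608 0.0667 0.0712] t 12.4
```

Call:
{"name": "play_rows", "arguments": {"deltas": [[0, [0, -1, 1], [0, 0, 0]], [0, [0, -1, 1], [0, 0, 0]], [0, [0, -1, 1], [0, 0, 0]], [0, [0, -1, 1], [0, 0, 0]], [0, [0, -1, 1], [0, 0, 0]], [0, [0, -1, 1], [0, 0, 0]]], "squeeze": 60}}

```text
clock: 13.15
tcp_pos: [0.4605, 0.067, 0.0714]
orientation: [2.374, 2.055, 0.002]
contact_force: [-1.8, -0.8, 7.4]
grip_width: 0.0327
```

Call:
{"name": "play_rows", "arguments": {"deltas": [[0, [0, 0, -5], [0, 0, 0]], [0, [0, 0, -15], [0, 0, 0]], [0, [0, 0, -40], [0, 0, 0]], [0, [0, 0, -75], [0, 0, 0]], [0, [0, 0, -110], [0, 0, 0]], [0, [0, 0, -130], [0, 0, 0]], [0, [0, 0, -130], [0, 0, 0]]]}}

```text
clock: 14.02
tcp_pos: [0.4611, 0.0673, 0.2031]
orientation: [2.372, 2.053, 0.006]
contact_force: [0.2, 0.6, -3.3]
grip_width: 0.0328
```

```bash
python3 - <<'E'
from h import *
c,im,d,o=shot('wrist');save(im,'w6.png');np.savez('w6.npz',im=im,d=d,p=o['tcp_pos'],q=o['orientation'])
print(o['contact_force'],o['grip_width'])
Rm=R.from_rotvec(o['orientation']).as_matrix();L=((cloud(c,d)-o['tcp_pos'])@Rm)*1000
m=(L[...,2]>-43)&(L[...,2]<-30)&(abs(L[...,0])<25)&(abs(L[...,1])<25)
w=im.min(2)>150
print(np.median(L[m&w],0),cv2.minEnclosingCircle(L[m&w][:,:2].astype(np.float32)))
hsv=cv2.cvtColor(im,cv2.COLOR_RGB2HSV);g=(hsv[...,0]>45)&(hsv[...,0]<85)&(hsv[...,1]>120)&(abs(L[...,0])<60)&(abs(L[...,1])<40)&(L[...,2]<80)
B=L[g];B=B[np.isfinite(B).all(1)]
s=np.linalg.lstsq(np.c_[2*B,np.ones(len(B))],(B**2).sum(1),rcond=None)[0];print('ball',len(B),s[:3],np.sqrt(s[3]+(s[:3]**2).sum()))
go([.568,-.127,.24],-8.3)
E
```

```text
[ 0.19210322  0.626836   -3.29275025] 0.03277893433531819
[  4.10229318  -3.50395565 -37.01810201] ((2.9342751502990723, -0.9715538620948792), 21.71094512939453)
ball 5476 [ 15.23525187  -0.17371375 -10.52518451] 33.98480758564756
delta [-176.4  134.6  -37.7] [0.0035 0.0005 0.001 ] at [0.4602 0.0669 0.2017] t 14.07
```

View pics/w6.png

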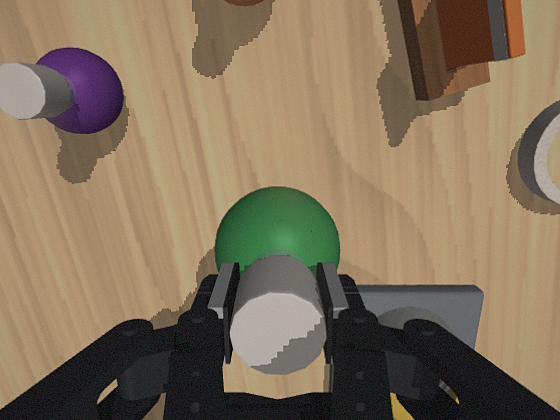

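The flask is gripped by its cap (about (278,325)), with the ball centred under it at about (278,249). The sphere fit disagrees with the picture, so I check it from the outline.

```bash
python3 - <<'E'
from h import *
z=np.load('w6.npz');im,d=z['im'],z['d'];o=dict(tcp_pos=z['p'],orientation=z['q']);c=cam('wrist',o)
Rm=R.from_rotvec(o['orientation']).as_matrix();L=((cloud(c,d)-o['tcp_pos'])@Rm)*1000
for v,u in ((190,278),(215,278),(240,278),(225,240),(225,315),(330,278),(280,278),(365,278)): print(v,u,L[v,u].round(1),im[v,u])
hsv=cv2.cvtColor(im,cv2.COLOR_RGB2HSV)
g=((hsv[...,0]>45)&(hsv[...,0]<85)&(hsv[...,1]>100)).astype(np.uint8)
n,l,st,ce=cv2.connectedComponentsWithStats(g);i=l[225,278];print(st[i])
pts=[]
for v in range(188,262,3):
    u=np.nonzero(l[v]==i)[0];pts+=[(u[0]-.5,v),(u[-1]+.5,v)]
pts=np.array(pts);s=np.linalg.lstsq(np.c_[2*pts,np.ones(len(pts))],(pts**2).sum(1),rcond=None)[0]
print('circle',s[:2],np.sqrt(s[2]+s[0]**2+s[1]**2))
def pr(p): return proj(c,[o['tcp_pos']+Rm@(np.array(p)/1000)])[0].round(1)
print('pred ball',pr((0,0,37.4)),pr((2,0,37.4)),'cap top',pr((0,0,-36.6)),pr((2,0,-36.6)))
B=L[(l==i)];k=(np.abs(np.linalg.norm(B-[0,0,37],axis=1)-33)<6);B=B[k]
s=np.linalg.lstsq(np.c_[2*B,np.ones(len(B))],(B**2).sum(1),rcond=None)[0];print(k.mean(),s[:3],np.sqrt(s[3]+(s[:3]**2).sum()))
E
```

```text
190 278 [32.3 -0.1 32.7] [65 89 57]
215 278 [24.6 -0.2 16.8] [ 58 114  66]
240 278 [16.1 -0.2  7.6] [ 78 146  89]
225 240 [ 19.7 -17.7  17. ] [46 99 57]
225 315 [19.7 16.9 17. ] [ 61 116  67]
330 278 [  1.2  -0.2 -36.1] [182 175 168]
280 278 [ 16.6  -0.2 -29.7] [110 105 101]
365 278 [-12.4  -0.2 -36.9] [119 113 110]
[ 215  188  125   89 7084]
circle [277.07337537 249.68232166] 62.43018513028937
pred ball [278.3 246.8] [278.3 243.3] cap top [278.7 333.9] [278.7 328.8]
0.9926595143986449 [-0.22766473 -0.77107789 36.54923854] 32.40915187222003
```

The flask is upright in the grip, within about 1 mm. The ring centre from two cameras agrees with slot centre + 150 mm at (0.5682,-0.1273).

Call:
{"name": "play_rows", "arguments": {"deltas": [[0, [-20, 15, -5], [0.003, 0, 0]], [0, [-60, 45, -10], [0.003, 0, 0]], [0, [-105, 80, -10], [0.003, 0, 0]], [0, [-145, 110, -5], [0.003, 0, 0]], [0, [-170, 130, 0], [0.003, 0, 0]], [0, [-176, 135, 2], [0.003, 0, 0]], [0, [-176, 135, 2], [0.003, 0, 0]]]}}

```text
clock: 14.95
tcp_pos: [0.5678, -0.1261, 0.1988]
orientation: [-2.374, -2.055, 0.002]
contact_force: [0.4, -0.2, -3.2]
grip_width: 0.0327
```

```bash
python3 -c "
from h import *
c,im,d,o=shot('wrist');P=cloud(c,d);H,S,V=cv2.split(cv2.cvtColor(im,cv2.COLOR_RGB2HSV))
m=(H>18)&(H<36)&(S>120)&(abs(P[...,2]-.085)<.006)&(abs(P[...,0]-.568)<.05)&(abs(P[...,1]+.127)<.05)
Q=P[m];print(m.sum(),np.nanmin(Q,0),np.nanmax(Q,0))
A=P[m][:,:2]*1000;
# rim: outer points by angle
a=np.degrees(np.arctan2(A[:,1]+127.3,A[:,0]-568.2));E=np.array([A[(abs(a-t)<3)][np.argmax(np.hypot(*(A[(abs(a-t)<3)]-[568.2,-127.3]).T))] for t in range(-170,180,8) if (abs(a-t)<3).sum()>5])
E=E[np.abs(np.hypot(*(E-[568.2,-127.3]).T)-38)<4]
if len(E)>4:
  s=np.linalg.lstsq(np.c_[2*E,np.ones(len(E))],(E**2).sum(1),rcond=None)[0];print(len(E),s[:2],np.sqrt(s[2]+s[0]**2+s[1]**2))
print(o['contact_force'])
go([.5687,-.1269,.145],-8.3)"
```

```text
2435 [ 0.53103686 -0.13767562  0.07996953] [ 0.60548901 -0.08916343  0.08759028]
23 [ 568.07505776 -126.61714631] 37.39479628358087
[ 0.40420442 -0.20658595 -3.16158657]
delta [-1.5  1.2 54.4] [-0.0015 -0.0004  0.0023] at [ 0.5678 -0.1253  0.1994] t 15.0
```

Call:
{"name": "play_rows", "arguments": {"deltas": [[0, [-1.2, 1.1, 10], [-0.0015, 0, 0.002]], [0, [-1.2, 1.1, 24], [-0.0015, 0, 0.002]], [0, [-1.2, 1.1, 36], [-0.0015, 0, 0.002]], [0, [-1.2, 1.1, 44], [-0.0015, 0, 0.002]], [0, [-1.2, 1.1, 49], [-0.0015, 0, 0.002]], [0, [-1.2, 1.1, 51], [-0.0015, 0, 0.002]], [0, [-1.2, 1.1, 51], [-0.0015, 0, 0.002]]]}}

```text
clock: 15.88
tcp_pos: [0.5688, -0.1266, 0.1485]
orientation: [2.376, 2.055, 0.001]
contact_force: [0.2, -0.0, -2.8]
grip_width: 0.0326
```

```bash
python3 -c "
from h import *
print(r.get_obs()['contact_force'])
go([.5686,-.1265,.121],-8.3)"
```

```text
[ 0.16359415 -0.00382394 -2.76187234]
delta [ 0.  -0.3 27.5] [ 0.0003 -0.0004  0.0003] at [ 0.5688 -0.1266  0.1485] t 15.88
```

Call:
{"name": "play_rows", "arguments": {"deltas": [[0, [0, -0.3, 2], [0, 0, 0]], [0, [0, -0.3, 5], [0, 0, 0]], [0, [0, -0.3, 8], [0, 0, 0]], [0, [0, -0.3, 11], [0, 0, 0]], [0, [0, -0.3, 14], [0, 0, 0]], [0, [0, -0.3, 16], [0, 0, 0]], [0, [0, -0.3, 16], [0, 0, 0]]]}}

```text
clock: 16.75
tcp_pos: [0.5688, -0.1266, 0.1327]
orientation: [2.376, 2.055, 0.001]
contact_force: [-0.8, -0.3, 3.5]
grip_width: 0.0328
```

```bash
python3 -c "
from h import *
print(r.get_obs()['contact_force'])
go([.5686,-.1265,.121],-8.3)"
```

```text
[-0.83042097 -0.33412288  3.45491859]
delta [ 0.1 -0.2 11.7] [ 0.0008 -0.0003  0.0003] at [ 0.5688 -0.1266  0.1327] t 16.75
```

The spring force of about 6.3 N means about 12 mm of travel, which matches the geometry. Another 11.5 mm to go.

Call:
{"name": "play_rows", "arguments": {"deltas": [[0, [0, -0.2, 2], [0, 0, 0]], [0, [0, -0.2, 4.5], [0, 0, 0]], [0, [0, -0.2, 7], [0, 0, 0]], [0, [0, -0.2, 9.5], [0, 0, 0]], [0, [0, -0.2, 11.5], [0, 0, 0]], [0, [0, -0.2, 11.8], [0, 0, 0]], [0, [0, -0.2, 11.8], [0, 0, 0]], [0, [0, -0.2, 11.8], [0, 0, 0]]]}}

```text
clock: 17.75
tcp_pos: [0.5689, -0.1266, 0.1213]
orientation: [2.376, 2.054, 0.002]
contact_force: [-0.9, -0.3, 7.4]
grip_width: 0.0328
```

```bash
python3 - <<'E'
from h import *
o=r.get_obs();print(o['contact_force'],o['tcp_pos'],o['grip_width'])
c,im,d,o=shot('wrist');save(im,'w7.png');P=cloud(c,d);H,S,V=cv2.split(cv2.cvtColor(im,cv2.COLOR_RGB2HSV))
for f in (c,P,H,S),:
    m=(H>18)&(H<36)&(S>120)&(np.hypot(P[...,0]-.568,P[...,1]+.127)<.042)&(P[...,2]>.04)&(P[...,2]<.1)
    print('ring z',m.sum(),np.nanmedian(P[m][:,2]))
B=P[(H>45)&(H<85)&(S>100)&(np.hypot(P[...,0]-.568,P[...,1]+.127)<.042)];k=np.abs(np.linalg.norm(B-[.568,-.127,.083],axis=1)-.033)<.007;B=B[k]
s=np.linalg.lstsq(np.c_[2*B,np.ones(len(B))],(B**2).sum(1),rcond=None)[0];print('ball',k.mean(),s[:3],np.sqrt(s[3]+(s[:3]**2).sum()))
a=shot('scene');Ps=cloud(a[0],a[2])
m=(np.abs(Ps[...,0]-.546)<.03)&(np.abs(Ps[...,1]+.2757)<.04)&(Ps[...,2]>.1);print('plate top',m.sum(),np.nanmedian(Ps[m],0))
save(cv2.resize(a[1][150:270,140:420],None,fx=2.8,fy=2.8),'s7.png')
E
```

```text
[-0.85357314 -0.31683857  7.43388635] [ 0.56889879 -0.12664154  0.12131659] 0.032807685935400455
ring z 2500 0.06208231812572773
ball 0.9688747007182761 [ 0.56812729 -0.12669507  0.08475264] 0.03240948722311786
plate top 155 [ 0.55127236 -0.27560687  0.11786309]
```

View pics/s7.png

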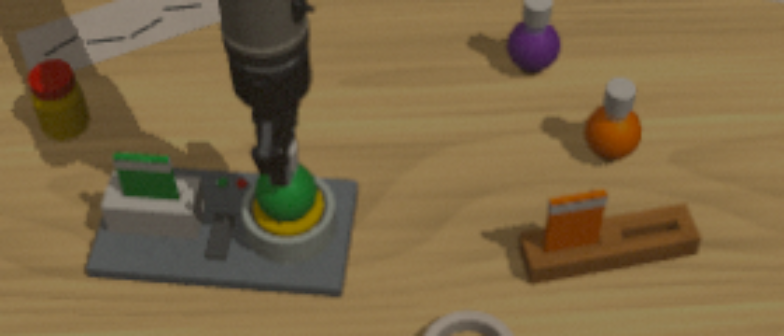

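The green plate stands in the slot at (145,175). The flask sits in the ring, about level with the collar, at (288,200). The orange and purple items are untouched. The ring is at z=0.062 (about 23 mm down) with roughly 10 N on it, so I hand in.

```bash
python3 -c "
from bench import r
print(r.hand_in()); o=r.get_obs(); print(o['clock'],o['tcp_pos'],o['contact_force'],o['grip_width'])"
```

```text
the job is handed in; nothing more can be done
None
the job is handed in; nothing more can be done
```

The job is handed in: the green plate is home and released in the mixer's slot, and the green flask is held pressed down in the yellow ring. No verdict is reported at hand-in, so the outcome below rests on my own last checks. The clock stood at about 18 s of the 67 s allowed.

- **Plate:** after release its top measured z ≈ 0.125 m, the height for a plate fully down. Its centre was (0.5464, -0.2757), within 1 mm of the measured slot centre, and it stood upright.
- **Flask:** the fingers hold it by the cap with a 60 N squeeze. The ball centre is within about 1 mm of the ring centre.
- **Ring:** its top measured z ≈ 0.062 m, about 23 mm down and so about 2 mm above the collar rim. The change in tool force gives about 10 N on the spring, matching that depth. The descent was slow, with no force spike in the readings after each move.
- **Bystanders:** the final scene picture showed the orange flask, orange plate and purple flask standing undisturbed. I did not measure any of them for movement.

**Checks that disagreed:**
- The first sphere fit to the flask in the hand was wrong because of stray points. The outline and a filtered fit showed it upright and centred.
- The last scene-camera check of the plate gave a median height of 0.118 m, because it averaged in the plate's side. I relied on the close wrist reading of 0.125 m.
- The state could not be read after hand-in, so there is no reading from the final second.

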